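# Clear the scraper and hold the chopper lid at half turn

## Task

The scraper was left lying across the open food chopper: slide it blade first, well home, into the slot of the wooden tool block and let go of it. Then drop the bayonet lid into the chopper's collar at the white marks, twist it clockwise only as far as the yellow half-way mark, never on to the lock click at the red mark, and finish while still gripping the lid and holding it there against its spring. Leave everything else on the bench where it stands.

Things in the scene. Friction and masses are not known exactly. Their poses are not given: they have to be found in the camera images.
- chopper: Food chopper, fixed: black motor base 152 dia, clear bowl, black collar. Origin: centre of underside; z up. Open mouth, rim top 150 high, bowl 62 outer radius. Grey tabs ring the mouth (inner radius 47, 9 thick, flush with the rim) but for two entry gaps, 22 wide, out to radius 57, centred on its +x and -x. Inside only a steel hub, 105 high.
- chopper_seat (a point): Centre of the chopper's mouth, at rim height. Marks on the collar (radius 62 to 73, 6 below the rim), each twice, half a turn apart: white at the entry gaps (chopper +x and -x), yellow (half way) 0.6 rad clockwise of white seen from above, red (lock click) 1.2 rad clockwise of white.
- lid: Bayonet lid, loose, 0.18 kg (+-30 %). Origin: centre of underside; z up; stands on its white plug (44 radius, 18 high). Two lugs at the plug's foot on its +x and -x: out to radius 53, 16 wide, 6 high. Blue disc 58 radius, from 18 to 24 high; white lines on it lie over the lugs. Same when turned by pi. Seated, the disc lies on the rim: origin 132 above the table.
- lid_grip (a point): On the lid's axis, 46 above its origin, in the black bar grip on top (56 long along the lid's x, 16 wide, from 24 to 56 above the lid's origin). Lugs have 3 mm to spare on each side in the gaps; once seated they pass under the tabs as the lid turns clockwise from above; anticlockwise is blocked. The white lines then show the angle against the collar marks.
- pulse_ring (a joint): Angle (rad) of the sprung ring inside the collar, pushed round by the lugs: 0 at rest, grows as the lid turns clockwise. It trails the lid's angle from the white marks by up to 0.07 (free play). Spring: 0.05 N m at 0, 0.17 N m at 0.6; it turns the lid back if let go. Lock click at 1.05, end stop 1.25.
- scraper: Flat scraper, loose, 0.18 kg (+-30 %), lying across the chopper's mouth at first, handle towards the robot. Origin: under mid-blade; x from handle to blade tip, z up. Aluminium blade 135 long (x -67 to 68), 44 wide, 3 thick (z 0 to 3). Orange handle x -67 to -167, 22 wide, 18 high (z -7.5 to 10.5). Balance point about x = -36.
- scraper_handle (a point): Middle of the handle's thickness, 28 behind the blade (x = -95, z = 1.5 of the scraper): a good place to grip across.
- scraper_tip (a point): Middle of the scraper blade's front edge (x = 68, z = 1.5 of the scraper).
- block: Light wooden tool block, fixed, 95 x 92 x 68 high. Origin: centre of underside of the main block; z up. Its slot opens to its -x (towards the robot); tools slide in along its +x. Slot 52 wide, 11 high, floor 45 above the table, from x = -47 (mouth) to 38 (closed end): 85 deep. A 28 wide gap along the top shows the blade.
- slot_mouth (a point): Middle of the slot's mouth, on the slot floor (x = -47, z = 45 of the block). In front of it a darker ledge, 60 wide, 45 high, carries the slot floor on to x = -92 of the block; the handle stays beyond the ledge, since it reaches lower than the blade.
- salt_jar: Bystander, to be left alone: glass salt jar, 48 dia x 80 high (mm). Origin: centre of its underside.
- pepper_mill: Bystander, to be left alone: dark wooden pepper mill, 56 dia x 140 high (mm). Origin: centre of its underside.
- prep_bowl: Bystander, to be left alone: small steel bowl, 110 dia x 45 high (mm). Origin: centre of its underside.
- jug: Bystander, to be left alone: clear measuring jug with a handle, 90 dia x 120 high (mm). Origin: centre of its underside.
- carton: Bystander, to be left alone: white paper-covered carton, 60 x 90 x 150 high (mm). Origin: centre of its underside.
- spice_tin: Bystander, to be left alone: red tin with a paper label, 56 dia x 85 high (mm). Origin: centre of its underside.
Mind the look-alikes: they are no part of the job. Of the things that look like the scraper, the larger one is meant. What is shaped like the block but pink is not meant.

How it is judged:
On the way, in this order (a step that is already met when the one before it is completed fails the run):
1. the scraper's blade lies at least 60 mm deep in the block's slot, let go (x of scraper_tip in the frame of block between 0.013 and 0.045 m and y of scraper_tip in the frame of block between -0.012 and 0.012 m and z of scraper_tip in the frame of block between 0.04 and 0.057 m and angle between the x axis of scraper and the x axis of block, either way round below 0.2 rad and angle between the z axis of scraper and the z axis of block, either way round below 0.15 rad and contact force between the fingers and scraper below 0.3 N), for 0.2 s.
2. the lid is seated in the collar at the white marks, not yet turned on (horizontal distance between lid and chopper below 0.006 m and z of lid in the frame of chopper between 0.127 and 0.136 m and angle between lid's own z axis and vertical below 0.07 rad and value of joint pulse_ring below 0.15 rad and angle between the x axis of lid and the x axis of chopper, either way round below 0.2 rad), for 0.1 s.
At the end, for the whole second after the job is handed in: Lid level on the rim (height within 4 mm, centred within 6 mm), turned 0.45 to 0.75 rad clockwise from the white marks, sprung ring still at 0.35 to 0.8 rad, fingers gripping the lid (over 2 N). Scraper untouched in the slot, at least 60 mm deep, straight within 0.2 rad (all of step 1 and horizontal distance between lid and chopper below 0.006 m and z of lid in the frame of chopper between 0.127 and 0.136 m and angle between lid's own z axis and vertical below 0.07 rad and angle between the x axis of lid and the x axis of chopper, either way round between 0.45 and 0.75 rad and value of joint pulse_ring between 0.35 and 0.8 rad and velocity of joint pulse_ring between -0.1 and 0.1 rad/s and contact force between the fingers and lid above 2 N); the arm keeps its last pose, push and grip.
It fails at once if the lid is turned on to the lock click (value of joint pulse_ring above 1.05 rad).
It fails at once if a bystander is pushed more than 30 mm or knocked over (distance of any of salt_jar, pepper_mill, prep_bowl, jug, carton, spice_tin from where it was at the start of the episode above 0.03 m or angle between any of salt_jar, pepper_mill, prep_bowl, jug, carton, spice_tin's own z axis and vertical above 0.5 rad).
It also fails if it takes over 67 s, if anything falls off the work surface, if the arm or the gripper's body presses on something with over 40 N, if the wrist force passes 120 N, or if a joint passes its speed limit or range.

## Robot

A 6-joint arm with a two-finger parallel gripper is mounted at the origin on the work surface. World frame = base frame: x ahead of the robot, y to its left, z up, the work surface at z = 0. Lengths are in m, angles in rad, forces in N, time in s.
With the tool pointing down it reaches from about 0.375 to 0.975 m from the base axis. Payload 3.8 kg.
Tool frame: the origin (TCP) lies at the very end of the fingers, on their centre line; the grasp point (between the pads) lies 19 mm behind it; z points along the fingers, y is the line along which they close (so a half turn about z gives the same grasp; the last joint's range is limited). The gripper opens to 85 mm and grips with 20 to 120 N. Pads are 22 mm wide; open, the fingers measure 114 mm over their backs; the gripper's body (76 mm by 85 mm) begins 54 mm behind the grasp point. The pads swing forward as they close: fully open they stand 13 mm farther back than shut.
Start: joints at [1.116, 0.264, 1.604, -0, 1.274, -0.037], TCP at [0.274, 0.617, 0.231] pointing down, gripper open.
Joint ranges: [-2.63, 2.63], [-0.94, 2.18], [0.31, 2.57], [-1.31, 4.45], [0, 2.66], [-2.55, 2.55]. Speed limits (rad/s): [2.57, 2.57, 3.14, 3.14, 3.14, 3.14].

## Interface

Orientations are given as a rotation vector (axis times angle).
In Python, from workcell import read_state, read_camera, calibration, finish_job gives the robot as it stands.
- The arm moves only by the tool step_arm, never from a script. Its argument "commands" is a list of rows, each an object of numbers: "fingers": the gripper's target within -1 to 1 (shut at 1, half-way at 0, fully open at -1); "dx", "dy", "dz": the shift along the tool's x, y, z in m; "roll": the turn about the tool's z in degrees. In form: [{"fingers": .., "dx": .., "dy": .., "dz": .., "roll": ..}, ...]. A call has 1 to 8 rows; each row is the pose to reach, as a shift and turn from the pose commanded when the call began, along the tool's axes at that moment; what a row does not reach only later rows make up. A row lasts 1/8 s, in which the tool goes at most 62.5 mm and 10.7 degrees, less where a joint would pass 70% of its speed; a pose out of reach is approached as far as the arm can. A call with a gripper value outside its range is refused whole. The fingers move at their own pace and stop on an object; "squeeze" is the grip in N (left out, the last holds). Time passes only in rows, so rows that repeat a pose let the fingers close. It gives the time, the measured TCP pose, the force, the opening and the grip force at its end, in the units of the state.
- read_state(): the state, without advancing time (a new reading comes with each control period).
- read_camera(name): name is "scene" or "top"; returns (picture, depth): 420x560x3 uint8, blue, green, red; 420x560 float32, m along the optical axis (not along the pixel's ray), 0 where there is no reading.
- calibration(name): a dict with "intrinsics" (3x3 intrinsics, pixels), "world_to_cam" (4x4, takes a point from world to camera coordinates). Camera axes: x right, y up, looking along -z (the intrinsics and any distortion apply to the point x, -y, -z); pixel columns grow to the right and rows downward; lengths in m; the calibration is good to about 2 mm. A picture is of the moment at which its call begins. calibration takes no time and is no camera call.
- finish_job(): hands the job in; it is judged then, once.
The state is a dict: "time": time; "q": joint angles; "joint_vel": joint speeds; "joint_torque": joint torques, N m; "tool_pos": TCP position; "tcp_rot": TCP orientation; "wrist_force": force on the tool from outside, world axes, zero at the start; "torque": the same for the moment, N m; "width": opening from 0.0 (shut) to 1.0 (fully open); "grip_force": force on a finger pad.
Only numpy, scipy, OpenCV 4.12 (cv2) and the standard library are available. Lean on these libraries where they do the work, as an engineer would, in place of code of your own. Each camera call takes 0.05 s, during which the arm holds its last target. There are 200 camera calls.

## Working session

There is one attempt and no reset: what is moved stays moved. The work goes in short steps, Python scripts to look and compute and a tool call to move; the robot and the scene stay as the last step left them, time stands still between calls to the robot, and variables do not carry over. Pictures are saved under pics/ and viewed, at most 10 in all, crops included, and the job is handed in when it is done.

Besides the shell and the picture viewer there is one more tool, called in YAML: its name, and indented under it one key for each argument. step_arm: Moves the arm, as the interface text tells. Its arguments: {"type":"object","properties":{"commands":{"type":"array","items":{"type":"object","properties":{"fingers":{"type":"number"},"dx":{"type":"number"},"dy":{"type":"number"},"dz":{"type":"number"},"roll":{"type":"number"}}}},"squeeze":{"type":"number"}},"required":["commands"]}

```bash
mkdir -p pics; ls; cat > h.py <<'E'
import numpy as np, cv2
from workcell import read_state, read_camera, calibration, finish_job
def grab(n):
    im,d=read_camera(n); np.savez(f'{n}.npz',im=im,d=d); return im,d
def load(n):
    z=np.load(f'{n}.npz'); return z['im'],z['d']
def cal(n):
    c=calibration(n); return np.array(c['intrinsics']),np.array(c['world_to_cam']),c
def cloud(n,d):
    K,W,_=cal(n); h,w=d.shape; u,v=np.meshgrid(np.arange(w),np.arange(h))
    p=np.stack([(u-K[0,2])/K[0,0]*d,-(v-K[1,2])/K[1,1]*d,-d],-1)
    C=np.linalg.inv(W); return p@C[:3,:3].T+C[:3,3]
def ray(n,uv,z):
    K,W,_=cal(n); C=np.linalg.inv(W); uv=np.atleast_2d(uv).astype(float)
    r=np.c_[(uv[:,0]-K[0,2])/K[0,0],-(uv[:,1]-K[1,2])/K[1,1],-np.ones(len(uv))]@C[:3,:3].T
    return C[:3,3]+r*((z-C[2,3])/r[:,2:])
def proj(n,P):
    K,W,_=cal(n); P=np.atleast_2d(P); c=P@W[:3,:3].T+W[:3,3]
    return np.c_[K[0,0]*c[:,0]/-c[:,2]+K[0,2],K[1,1]*-c[:,1]/-c[:,2]+K[1,2]]
E
python3 - <<'E'
from h import *
for n in('scene','top'):
    im,d=grab(n); cv2.imwrite(f'pics/{n}0.png',im); K,W,c=cal(n); print(n,c.keys(),K.round(1).tolist(),np.linalg.inv(W).round(3).tolist())
    print({k:v for k,v in c.items() if k not in('intrinsics','world_to_cam')})
print(read_state())
E
```

```text
pics
scene dict_keys(['intrinsics', 'world_to_cam']) [[401.9, 0.0, 283.7], [0.0, 401.9, 214.4], [0.0, 0.0, 1.0]] [[0.657, -0.619, 0.431, 0.912], [0.754, 0.53, -0.389, -0.34], [0.012, 0.581, 0.814, 0.952], [0.0, 0.0, 0.0, 1.0]]
{}
top dict_keys(['intrinsics', 'world_to_cam']) [[413.6, 0.0, 279.8], [0.0, 413.6, 208.6], [0.0, 0.0, 1.0]] [[0.015, 0.994, -0.106, 0.342], [-1.0, 0.017, 0.015, 0.047], [0.017, 0.106, 0.994, 1.253], [0.0, 0.0, 0.0, 1.0]]
{}
{'time': 0.1, 'q': array([ 1.11606004e+00,  2.64697657e-01,  1.60525577e+00,  1.61569107e-05,
        1.27368669e+00, -3.69242368e-02]), 'joint_vel': array([-0.0021846 , -0.00106351, -0.0020494 ,  0.00049681, -0.0017458 ,
       -0.00058361]), 'joint_torque': array([ 1.55107596e-04, -5.16709328e+01, -3.68589699e+01, -5.37480673e-05,
        6.42658590e-03, -2.81136232e-05]), 'tool_pos': array([0.27360906, 0.6163337 , 0.23006324]), 'tcp_rot': array([-0.6514349 , -3.07278419,  0.00311304]), 'wrist_force': array([ 0.41490331,  0.10184077, -0.58573659]), 'torque': array([ 0.0169123 , -0.03828915, -0.04006732]), 'grip_force': 0.0, 'width': 1.0052496974406602}
```

View pics/top0.png

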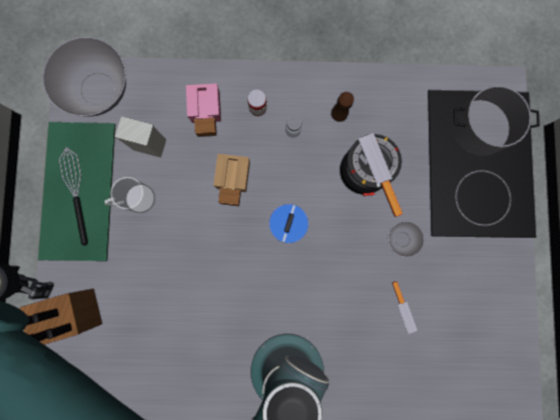

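View pics/scene0.png

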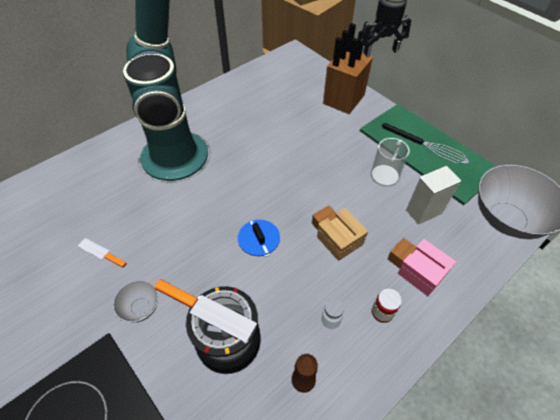

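Top view: target scraper from (362,138) to (398,213) on the chopper (~(372,163)), lid (289,223), block (232,172) with its ledge at (229,197), decoy pink block (203,103), bowl (405,238) near the handle.

```bash
cat > m.py <<'E'
from h import *
def hsv(im): return cv2.cvtColor(im,cv2.COLOR_BGR2HSV)
def box(m): y,x=np.nonzero(m); return np.c_[x,y]
if __name__=='__main__':
  for n,(bx) in {'top':dict(scr=(345,125,410,220),lid=(262,198,315,248),blk=(208,145,255,210),cho=(330,125,410,205)),
               'scene':dict(scr=(150,270,262,345),lid=(230,210,290,265),blk=(308,200,372,262),cho=(180,280,265,375))}.items():
    im,d=load(n); H=hsv(im); P=cloud(n,d); 
    def sel(k,cond):
        x0,y0,x1,y1=bx[k]; m=np.zeros(d.shape,bool); m[y0:y1,x0:x1]=1; return m&cond&(d>0)
    h,s,v=H[...,0],H[...,1],H[...,2]; z=P[...,2]
    # scraper
    o=sel('scr',(h>5)&(h<17)&(s>180)&(v>120)&(z>.1)); print(n,'orange',o.sum(),np.median(z[o]).round(4))
    uv=box(o); w=ray(n,uv,.1605); print(' handle rect',cv2.minAreaRect(w[:,:2].astype(np.float32)*1000))
    b=sel('scr',(s<45)&(v>170)&(z>.147)&(z<.165)); 
    lab=cv2.connectedComponentsWithStats(b.astype(np.uint8)); k=1+lab[2][1:,4].argmax(); b=lab[1]==k
    w=ray(n,box(b),.153); print(' blade',b.sum(),np.median(z[b]).round(4),cv2.minAreaRect(w[:,:2].astype(np.float32)*1000))
    # lid
    l=sel('lid',(h>100)&(h<125)&(s>150)); c=max(cv2.findContours(l.astype(np.uint8),0,1)[0],key=cv2.contourArea)
    w=ray(n,c[:,0],.024)[:,:2].astype(np.float32)*1000; print(' lid ell',cv2.fitEllipse(w),np.median(z[l]).round(4))
    k=sel('lid',(v<70)); w=ray(n,box(k),.05)[:,:2].astype(np.float32)*1000; print(' bar',k.sum(),np.median(z[k]).round(4),cv2.minAreaRect(w))
    k=sel('lid',(s<60)&(v>180)&(z>.01)); w=ray(n,box(k),.024)[:,:2].astype(np.float32)*1000; print(' white',k.sum(),cv2.minAreaRect(w))
    # block
    t=sel('blk',(h>8)&(h<25)&(s>60)&(z>.061)&(z<.078)); w=ray(n,box(t),.068)[:,:2].astype(np.float32)*1000; print(' block',t.sum(),np.median(z[t]).round(4),cv2.minAreaRect(w))
    t=sel('blk',(h>5)&(h<25)&(s>60)&(z>.040)&(z<.05)); w=ray(n,box(t),.045)[:,:2].astype(np.float32)*1000; print(' ledge+floor',t.sum(),cv2.minAreaRect(w))
    # chopper marks
    for nm,cd in dict(yel=(h>22)&(h<35)&(s>120)&(v>120),red=((h<4)|(h>174))&(s>150)&(v>110)).items():
        q=sel('cho',cd); N,L,S,C=cv2.connectedComponentsWithStats(q.astype(np.uint8))
        for i in range(1,N):
            if S[i,4]>3: print(' ',nm,S[i,4],C[i].round(1),ray(n,C[i],.144)[0,:2].round(4),np.median(z[L==i]).round(3))
    g=sel('cho',(z>.146)&(z<.153)&(s<60)); w=P[g]; print(' rim',g.sum())
  E=None
  im,_=load('top'); a=cv2.resize(im[120:225,325:425],None,fx=5,fy=5,interpolation=2)
  im,_=load('scene'); b=cv2.resize(im[270:375,150:270],None,fx=5,fy=5,interpolation=2)
  cv2.imwrite('pics/cho.png',np.hstack([a,b])[:600,:][:, :1100] if 0 else cv2.resize(np.hstack([a,b]),(800,382)))
E
python3 m.py
```

```text
top orange 134 0.161
 handle rect ((492.32635498046875, -266.8721923828125), (90.8253173828125, 17.83342170715332), 21.98831558227539)
 blade 668 0.1539 ((602.5484008789062, -225.68695068359375), (132.7055206298828, 39.75531005859375), 22.493085861206055)
 lid ell ((431.3437194824219, 2.793112277984619), (97.02449798583984, 111.94457244873047), 161.76341247558594) 0.0249
 bar 54 0.0578 ((430.2076721191406, 3.0197086334228516), (8.817228317260742, 51.01003646850586), 74.82428741455078)
 white 18 ((429.6676330566406, 3.3918991088867188), (3.6890811920166016, 102.97001647949219), 74.28331756591797)
 block 741 0.069 ((575.857421875, 173.637939453125), (90.87037658691406, 95.85984802246094), 84.35652923583984)
 ledge+floor 553 ((545.9010620117188, 168.49267578125), (77.16766357421875, 132.5575408935547), 74.88593292236328)
  red 4 [396.5 148.5] [ 0.6328 -0.2881] 0.145
  red 4 [353.2 170.8] [ 0.5683 -0.1685] 0.143
  red 19 [369.1 193.5] [ 0.5064 -0.2115] 0.031
 rim 706
scene orange 326 0.1612
 handle rect ((496.1539306640625, -269.9313049316406), (96.3861083984375, 21.21784782409668), 21.7
[... 214 characters left out ...]
.82234954833984), 165.92123413085938) 0.0254
 bar 119 0.0563 ((435.6309814453125, -0.09124946594238281), (15.886090278625488, 65.45256042480469), 73.34471130371094)
 white 23 ((433.076904296875, 3.1457786560058594), (4.88066291809082, 115.86720275878906), 73.71908569335938)
 block 879 0.069 ((577.7667846679688, 171.1205291748047), (95.73514556884766, 98.70594787597656), 84.3326416015625)
 ledge+floor 510 ((555.501708984375, 172.7203369140625), (93.06623840332031, 141.48208618164062), 84.59037017822266)
  yel 6 [216.5 289. ] [ 0.5388 -0.1955] 0.145
  yel 8 [226.8 350.5] [ 0.6603 -0.2575] 0.145
  red 9 [235. 290.] [ 0.5669 -0.1665] 0.144
  red 18 [206.7 349. ] [ 0.6319 -0.2858] 0.144
 rim 1072
```

View pics/cho.png

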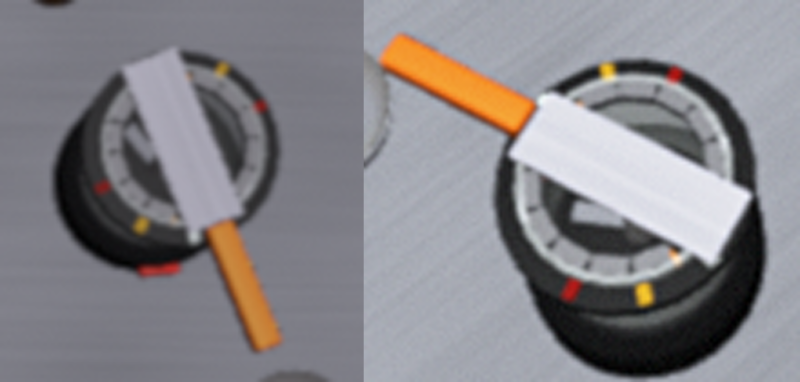

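Crops agree: collar marks give chopper centre ≈(0.600,-0.227) with x axis at 7.3°, scraper yaw ≈22°, block ≈(0.577,0.172) at -5.6°. Moving to the handle.

```bash
cat > go.py <<'E'
import sys
from h import *
from scipy.spatial.transform import Rotation as R
x,y,z,yaw=map(float,sys.argv[1:5]); s=read_state(); M=R.from_rotvec(s['tcp_rot']).as_matrix()
yw=np.degrees(np.arctan2(M[1,0],M[0,0])); d=M.T@(np.array([x,y,z])-s['tool_pos'])
print('t',round(s['time'],2),'pos',s['tool_pos'].round(4),'yaw',yw.round(2),'tilt',M[:,2].round(4),'q6',s['q'][5].round(2),'F',s['wrist_force'].round(1),'w',s['width'])
print('dxyz',d.round(4),'roll',((yw-yaw+180)%360-180).round(2))
E
python3 go.py .511 -.262 .25 22.2
```

```text
t 0.1 pos [0.2736 0.6163 0.2301] yaw 156.06 tilt [-9.0e-04 -1.8e-03 -1.0e+00] q6 -0.04 F [ 0.4  0.1 -0.6] w 1.0052496974406602
dxyz [-0.5734 -0.7065 -0.0185] roll 133.86
```

step_arm:
  commands:
    - {"fingers":-1,"dx":-0.573,"dy":-0.706,"dz":-0.018,"roll":134}
    - {"fingers":-1,"dx":-0.573,"dy":-0.706,"dz":-0.018,"roll":134}
    - {"fingers":-1,"dx":-0.573,"dy":-0.706,"dz":-0.018,"roll":134}
    - {"fingers":-1,"dx":-0.573,"dy":-0.706,"dz":-0.018,"roll":134}
    - {"fingers":-1,"dx":-0.573,"dy":-0.706,"dz":-0.018,"roll":134}
    - {"fingers":-1,"dx":-0.573,"dy":-0.706,"dz":-0.018,"roll":134}
    - {"fingers":-1,"dx":-0.573,"dy":-0.706,"dz":-0.018,"roll":134}
    - {"fingers":-1,"dx":-0.573,"dy":-0.706,"dz":-0.018,"roll":134}

```text
time: 1.1
tool_pos: [0.4042, 0.1324, 0.241]
tcp_rot: [2.577, 1.797, 0.0]
wrist_force: [2.0, -0.3, -0.2]
width: 0.998
grip_force: 0.0
```

```bash
python3 go.py .511 -.262 .25 22.2
```

```text
t 1.1 pos [0.4042 0.1324 0.241 ] yaw 69.79 tilt [ 4.e-04  0.e+00 -1.e+00] q6 0.61 F [ 2.  -0.3 -0.2] w 0.998380046905744
dxyz [-0.3332  0.2365 -0.0089] roll 47.59
```

step_arm:
  commands:
    - {"fingers":-0.5,"dx":-0.333,"dy":0.237,"dz":-0.009,"roll":47.6}
    - {"fingers":-0.5,"dx":-0.333,"dy":0.237,"dz":-0.009,"roll":47.6}
    - {"fingers":-0.5,"dx":-0.333,"dy":0.237,"dz":-0.009,"roll":47.6}
    - {"fingers":-0.5,"dx":-0.333,"dy":0.237,"dz":-0.009,"roll":47.6}
    - {"fingers":-0.5,"dx":-0.333,"dy":0.237,"dz":-0.009,"roll":47.6}
    - {"fingers":-0.5,"dx":-0.333,"dy":0.237,"dz":-0.009,"roll":47.6}
    - {"fingers":-0.5,"dx":-0.333,"dy":0.237,"dz":-0.009,"roll":47.6}
    - {"fingers":-0.5,"dx":-0.333,"dy":0.237,"dz":-0.009,"roll":47.6}

```text
time: 2.1
tool_pos: [0.5138, -0.2617, 0.2493]
tcp_rot: [-3.082, -0.608, 0.002]
wrist_force: [0.1, 0.0, 0.3]
width: 0.749
grip_force: 0.0
```

```bash
python3 go.py .511 -.262 .1325 22.2
```

```text
t 2.1 pos [ 0.5138 -0.2617  0.2493] yaw 22.34 tilt [-1.1e-03  3.0e-04 -1.0e+00] q6 0.67 F [0.1 0.  0.3] w 0.7485501561474328
dxyz [-0.0026 -0.0007  0.1168] roll 0.14
```

step_arm:
  commands:
    - {"fingers":-0.5,"dx":-0.003,"dz":0.05}
    - {"fingers":-0.5,"dx":-0.003,"dz":0.09}
    - {"fingers":-0.5,"dx":-0.003,"dz":0.117}
    - {"fingers":-0.5,"dx":-0.003,"dz":0.117}
    - {"fingers":1,"dx":-0.003,"dz":0.117}
    - {"fingers":1,"dx":-0.003,"dz":0.117}
    - {"fingers":1,"dx":-0.003,"dz":0.117}
    - {"fingers":1,"dx":-0.003,"dz":0.117}
  squeeze: 70

```text
invalid input
```

```bash
python3 go.py .511 -.262 .25 22.2
```

```text
t 2.1 pos [ 0.5138 -0.2617  0.2493] yaw 22.34 tilt [-1.1e-03  3.0e-04 -1.0e+00] q6 0.67 F [0.1 0.  0.3] w 0.7485501561474328
dxyz [-0.0028 -0.0008 -0.0007] roll 0.14
```

All fields are required, it seems.

step_arm:
  commands:
    - {"fingers":-0.5,"dx":-0.003,"dy":0,"dz":0.05,"roll":0}
    - {"fingers":-0.5,"dx":-0.003,"dy":0,"dz":0.09,"roll":0}
    - {"fingers":-0.5,"dx":-0.003,"dy":0,"dz":0.117,"roll":0}
    - {"fingers":-0.5,"dx":-0.003,"dy":0,"dz":0.117,"roll":0}
    - {"fingers":1,"dx":-0.003,"dy":0,"dz":0.117,"roll":0}
    - {"fingers":1,"dx":-0.003,"dy":0,"dz":0.117,"roll":0}
    - {"fingers":1,"dx":-0.003,"dy":0,"dz":0.117,"roll":0}
    - {"fingers":1,"dx":-0.003,"dy":0,"dz":0.117,"roll":0}
  squeeze: 70

```text
time: 3.1
tool_pos: [0.5124, -0.2611, 0.1353]
tcp_rot: [3.079, 0.613, 0.004]
wrist_force: [-0.3, 1.0, 6.9]
width: 0.244
grip_force: 71.0
```

```bash
python3 go.py .511 -.262 .25 22.2
```

```text
t 3.1 pos [ 0.5124 -0.2611  0.1353] yaw 22.52 tilt [ 0.0031 -0.0014 -1.    ] q6 0.66 F [-0.3  1.   6.9] w 0.24408788380951363
dxyz [-0.0014  0.0006 -0.1147] roll 0.32
```

step_arm:
  commands:
    - {"fingers":1,"dx":0,"dy":0,"dz":-0.04,"roll":0}
    - {"fingers":1,"dx":0,"dy":0,"dz":-0.08,"roll":0}
    - {"fingers":1,"dx":0,"dy":0,"dz":-0.12,"roll":0}
    - {"fingers":1,"dx":0,"dy":0,"dz":-0.12,"roll":0}
    - {"fingers":1,"dx":0,"dy":0,"dz":-0.12,"roll":0}

```text
time: 3.72
tool_pos: [0.5105, -0.2603, 0.252]
tcp_rot: [-3.08, -0.613, 0.002]
wrist_force: [-1.3, -0.1, -0.6]
width: 0.243
grip_force: 70.2
```

```bash
python3 go.py .36 .194 .2 -5.6; python3 - <<'E'
from m import *
im,d=grab('scene'); grab('top'); 
for n,bs in(('scene',(100,200,300,380)),('top',(320,90,420,230))):
    im,d=load(n);P=cloud(n,d);H=hsv(im);s,v,z=H[...,1],H[...,2],P[...,2]
    q=(s<45)&(v>150)&(z>.2)&(z<.35);q[:bs[1]]=0;q[bs[3]:]=0;q[:,:bs[0]]=0;q[:,bs[2]:]=0
    N,L,S,C=cv2.connectedComponentsWithStats(q.astype(np.uint8))
    if N>1:
        b=L==1+S[1:,4].argmax(); w=P[b]; A=np.c_[w[:,:2],np.ones(len(w))]; c=np.linalg.lstsq(A,w[:,2],rcond=None)[0]
        print(n,b.sum(),c.round(4),w.mean(0).round(4),cv2.minAreaRect((w[:,:2]*1000).astype(np.float32)))
E
```

```text
t 3.73 pos [ 0.5105 -0.2603  0.252 ] yaw 22.51 tilt [-1.4e-03  7.0e-04 -1.0e+00] q6 0.66 F [-1.3 -0.1 -0.6] w 0.2431431849863783
dxyz [ 0.035  -0.4772  0.0526] roll 28.11
scene 1694 [-0.0046  0.0013  0.2733] [ 0.6028 -0.2238  0.2703] ((599.7672729492188, -224.47817993164062), (139.0387420654297, 45.33494567871094), 21.692581176757812)
top 939 [-0.0116  0.0157  0.2794] [ 0.6008 -0.2228  0.2689] ((600.4227294921875, -223.20982360839844), (134.55520629882812, 45.48601531982422), 21.70538902282715)
```

step_arm:
  commands:
    - {"fingers":1,"dx":0.029,"dy":-0.48,"dz":0.0,"roll":27.3}
    - {"fingers":1,"dx":0.029,"dy":-0.48,"dz":0.0,"roll":27.3}
    - {"fingers":1,"dx":0.029,"dy":-0.48,"dz":0.0,"roll":27.3}
    - {"fingers":1,"dx":0.029,"dy":-0.48,"dz":0.0,"roll":27.3}
    - {"fingers":1,"dx":0.029,"dy":-0.48,"dz":0.0,"roll":27.3}
    - {"fingers":1,"dx":0.029,"dy":-0.48,"dz":0.0,"roll":27.3}
    - {"fingers":1,"dx":0.029,"dy":-0.48,"dz":0.0,"roll":27.3}
    - {"fingers":1,"dx":0.029,"dy":-0.48,"dz":0.0,"roll":27.3}

```text
time: 4.82
tool_pos: [0.3519, 0.1956, 0.2515]
tcp_rot: [3.138, -0.129, -0.004]
wrist_force: [1.0, 0.1, -0.5]
width: 0.239
grip_force: 70.0
```

```bash
python3 go.py .353 .1938 .10 -4.8
```

```text
t 4.83 pos [0.3519 0.1956 0.2515] yaw -4.7 tilt [-2.5e-03 -7.0e-04 -1.0e+00] q6 2.1 F [ 1.   0.1 -0.5] w 0.23943231352643354
dxyz [0.0016 0.0016 0.1515] roll 0.1
```

step_arm:
  commands:
    - {"fingers":1,"dx":0.001,"dy":0.002,"dz":0.06,"roll":0}
    - {"fingers":1,"dx":0.001,"dy":0.002,"dz":0.12,"roll":0}
    - {"fingers":1,"dx":0.001,"dy":0.002,"dz":0.17,"roll":0}
    - {"fingers":1,"dx":0.001,"dy":0.002,"dz":0.18,"roll":0}
    - {"fingers":1,"dx":0.001,"dy":0.002,"dz":0.18,"roll":0}

```text
time: 5.45
tool_pos: [0.3545, 0.1916, 0.0728]
tcp_rot: [3.138, -0.131, -0.003]
wrist_force: [-0.5, -0.4, -0.7]
width: 0.242
grip_force: 70.0
```

```bash
python3 go.py .353 .1938 .0345 -4.8; python3 - <<'E'
from m import *
vis=[]
for n,bs in(('scene',(250,130,390,270)),('top',(190,130,270,300))):
    im,d=grab(n);P=cloud(n,d);H=hsv(im);h,s,v,z=H[...,0],H[...,1],H[...,2],P[...,2]
    x0,y0,x1,y1=bs; B=np.zeros(z.shape,bool);B[y0:y1,x0:x1]=1
    q=B&(s<45)&(v>140)&(z>.07)&(z<.11)
    N,L,S,C=cv2.connectedComponentsWithStats(q.astype(np.uint8))
    b=L==1+S[1:,4].argmax(); w=P[b]; print(n,'blade',b.sum(),np.median(w[:,2]).round(4),cv2.minAreaRect((w[:,:2]*1000).astype(np.float32)))
    t=B&(h>8)&(h<25)&(s>60)&(z>.062)&(z<.076); w=P[t]; print(' block',t.sum(),cv2.minAreaRect((w[:,:2]*1000).astype(np.float32)))
    g=ray(n,box(t),.068); print(' blockray',cv2.minAreaRect((g[:,:2]*1000).astype(np.float32)))
    vis.append(cv2.resize(im[y0:y1,x0:x1],(int((x1-x0)*500/(y1-y0)),500),interpolation=2))
cv2.imwrite('pics/ins.png',np.hstack(vis))
E
```

```text
t 5.45 pos [0.3545 0.1916 0.0728] yaw -4.79 tilt [-1.9e-03 -9.0e-04 -1.0e+00] q6 2.09 F [-0.5 -0.4 -0.7] w 0.24195300852848908
dxyz [-0.0016 -0.0021  0.0383] roll 0.01
scene blade 646 0.0913 ((451.5766296386719, 181.37156677246094), (46.97426223754883, 137.88214111328125), 83.38871002197266)
 block 868 ((577.0430297851562, 172.51162719726562), (93.85411071777344, 96.30532836914062), 83.37519073486328)
 blockray ((577.233154296875, 171.01576232910156), (95.24351501464844, 98.30209350585938), 84.84661102294922)
top blade 484 0.0925 ((468.6847839355469, 182.9598846435547), (44.906978607177734, 104.46363830566406), 84.87482452392578)
 block 741 ((576.8382568359375, 173.6746826171875), (91.1671142578125, 95.29346466064453), 84.33104705810547)
 blockray ((576.1914672851562, 173.60491943359375), (90.87034606933594, 95.18853759765625), 84.35653686523438)
```

View pics/ins.png

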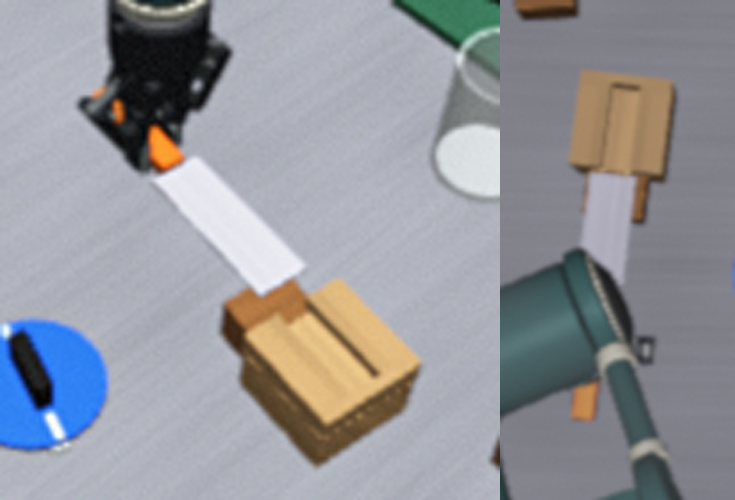

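Picture shows the blade level in front of the slot, aligned in yaw, about 2 mm too far right; lowering with correction.

step_arm:
  commands:
    - {"fingers":1,"dx":-0.001,"dy":-0.002,"dz":0.02,"roll":0}
    - {"fingers":1,"dx":-0.001,"dy":-0.002,"dz":0.038,"roll":0}
    - {"fingers":1,"dx":-0.001,"dy":-0.002,"dz":0.038,"roll":0}
    - {"fingers":1,"dx":-0.001,"dy":-0.002,"dz":0.038,"roll":0}

```text
time: 6.05
tool_pos: [0.3557, 0.1947, 0.037]
tcp_rot: [-3.137, 0.131, -0.005]
wrist_force: [1.1, -0.9, -0.9]
width: 0.242
grip_force: 70.1
```

```bash
python3 go.py .353 .1938 .0345 -4.8; python3 go.py .4425 .1849 .0342 -4.8
```

```text
t 6.05 pos [0.3557 0.1947 0.037 ] yaw -4.79 tilt [ 0.003   0.0014 -1.    ] q6 2.09 F [ 1.1 -0.9 -0.9] w 0.24184956004046446
dxyz [-0.0027  0.0011  0.0025] roll 0.01
t 6.05 pos [0.3557 0.1947 0.037 ] yaw -4.79 tilt [ 0.003   0.0014 -1.    ] q6 2.09 F [ 1.1 -0.9 -0.9] w 0.24184956004046446
dxyz [0.0873 0.0025 0.003 ] roll 0.01
```

step_arm:
  commands:
    - {"fingers":1,"dx":0.006,"dy":0.001,"dz":0.0025,"roll":0}
    - {"fingers":1,"dx":0.018,"dy":0.001,"dz":0.0025,"roll":0}
    - {"fingers":1,"dx":0.03,"dy":0.001,"dz":0.0025,"roll":0}
    - {"fingers":1,"dx":0.04,"dy":0.001,"dz":0.0025,"roll":0}
    - {"fingers":1,"dx":0.05,"dy":0.0015,"dz":0.0025,"roll":0}
    - {"fingers":1,"dx":0.05,"dy":0.0015,"dz":0.0025,"roll":0}

```text
time: 6.8
tool_pos: [0.4048, 0.1883, 0.0327]
tcp_rot: [-3.139, 0.132, -0.0]
wrist_force: [0.4, 0.2, -1.4]
width: 0.244
grip_force: 70.1
```

```bash
python3 go.py .4425 .1849 .0342 -4.8
```

```text
t 6.8 pos [0.4048 0.1883 0.0327] yaw -4.82 tilt [ 3.e-04  1.e-04 -1.e+00] q6 2.03 F [ 0.4  0.2 -1.4] w 0.24388114170988004
dxyz [ 0.0378  0.0002 -0.0014] roll -0.02
```

No contact force, sliding freely. Go on home, then lower slightly.

step_arm:
  commands:
    - {"fingers":1,"dx":0.012,"dy":0.0,"dz":-0.001,"roll":0}
    - {"fingers":1,"dx":0.024,"dy":0.0,"dz":-0.001,"roll":0}
    - {"fingers":1,"dx":0.037,"dy":0.0005,"dz":-0.001,"roll":0}
    - {"fingers":1,"dx":0.037,"dy":0.0005,"dz":0.001,"roll":0}
    - {"fingers":1,"dx":0.037,"dy":0.0005,"dz":0.002,"roll":0}

```text
time: 7.42
tool_pos: [0.4405, 0.1846, 0.0304]
tcp_rot: [3.139, -0.131, -0.001]
wrist_force: [0.6, -0.9, 2.0]
width: 0.243
grip_force: 70.7
```

```bash
python3 go.py .4425 .1849 .0302 -4.8; python3 - <<'E'
from m import *
im,d=grab('scene'); cv2.imwrite('pics/in2.png',cv2.resize(im[130:270,250:390],(500,500),interpolation=2))
E
```

```text
t 7.42 pos [0.4405 0.1846 0.0304] yaw -4.79 tilt [-5.e-04 -3.e-04 -1.e+00] q6 2.0 F [ 0.6 -0.9  2. ] w 0.2431955951555384
dxyz [ 0.0019 -0.0005  0.0002] roll 0.01
```

View pics/in2.png

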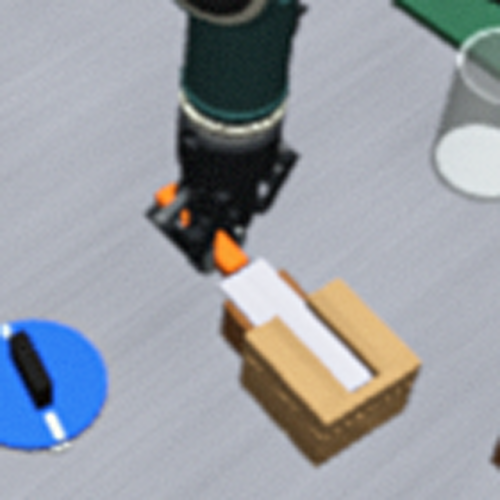

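The blade is deep in the slot, its tip near the closed end (crop (360,380)). Release and retreat.

step_arm:
  commands:
    - {"fingers":0.2,"dx":0,"dy":0,"dz":0,"roll":0}
    - {"fingers":0.0,"dx":0,"dy":0,"dz":0,"roll":0}
    - {"fingers":-0.3,"dx":0,"dy":0,"dz":0,"roll":0}
    - {"fingers":-0.3,"dx":0,"dy":0,"dz":0,"roll":0}
    - {"fingers":-0.3,"dx":0,"dy":0,"dz":-0.04,"roll":0}
    - {"fingers":-0.3,"dx":0,"dy":0,"dz":-0.09,"roll":0}
    - {"fingers":-0.3,"dx":0,"dy":0,"dz":-0.15,"roll":0}
    - {"fingers":-0.3,"dx":0,"dy":0,"dz":-0.15,"roll":0}

```text
time: 8.48
tool_pos: [0.4449, 0.1862, 0.187]
tcp_rot: [-3.134, 0.131, -0.018]
wrist_force: [-0.1, 0.3, 0.2]
width: 0.649
grip_force: 0.0
```

```bash
python3 - <<'E'
from m import *
# scraper in slot, block frame; chopper marks; lid
for n,bs in(('scene',(250,130,390,270)),('top',(190,130,270,300))):
    im,d=grab(n);P=cloud(n,d);H=hsv(im);h,s,v,z=H[...,0],H[...,1],H[...,2],P[...,2]
    def inb(c,b): 
        m=np.zeros(z.shape,bool);m[b[1]:b[3],b[0]:b[2]]=1;return m&c
    q=inb((s<50)&(v>140)&(z>.04)&(z<.06),bs)
    N,L,S,C=cv2.connectedComponentsWithStats(q.astype(np.uint8)); b=L==1+S[1:,4].argmax()
    w=ray(n,box(b),.048)[:,:2]-[.5768,.1728]; a=np.radians(-5.6); w=w@np.array([[np.cos(a),-np.sin(a)],[np.sin(a),np.cos(a)]])
    print(n,'blade x',np.percentile(w[:,0],[.5,99.5]).round(4),'z',np.median(z[b]).round(4)); 
    inn=w[(w[:,0]>-.04)&(w[:,0]<.02)]; print('  inside y',inn[:,1].min().round(4),inn[:,1].max().round(4))
    cb=(180,280,265,375) if n=='scene' else (330,125,410,205)
    for nm,cd in dict(yel=(h>20)&(h<36)&(s>110)&(v>110),red=((h<5)|(h>173))&(s>130)&(v>90),white=(s<40)&(v>190)&(z<.1465)&(z>.138)).items():
        N,L,S,C=cv2.connectedComponentsWithStats(inb(cd,cb).astype(np.uint8))
        for i in range(1,N):
            if S[i,4]>2: print(' ',nm,S[i,4],C[i].round(1),ray(n,C[i],.144)[0,:2].round(4),np.median(z[L==i]).round(3))
    r=inb((z>.1475)&(z<.154)&(s<60),cb); c=max(cv2.findContours(r.astype(np.uint8),0,1)[0],key=cv2.contourArea)
    print('  rim ell',cv2.fitEllipse((ray(n,c[:,0],.150)[:,:2]*1000).astype(np.float32)))
    lb=(230,210,290,265) if n=='scene' else (262,198,315,248)
    l=inb(z>.012,lb); ll=inb((z>.012)&(z<.035)|inb((h>100)&(h<125)&(s>150),lb),lb)
    c=max(cv2.findContours(l.astype(np.uint8),0,1)[0],key=cv2.contourArea); print('  lid',cv2.fitEllipse((ray(n,c[:,0],.024)[:,:2]*1000).astype(np.float32)))
    t=inb(z>.05,lb); print('  bar',t.sum(),cv2.minAreaRect((ray(n,box(t),.056)[:,:2]*1000).astype(np.float32)))
    wl=inb((s<90)&(v>150)&(z>.015)&(z<.035),lb); N,L,S,C=cv2.connectedComponentsWithStats(wl.astype(np.uint8))
    for i in range(1,N):
        if S[i,4]>3: print('  line',S[i,4],ray(n,C[i],.024)[0,:2].round(4))
    cv2.imwrite(f'pics/{n}3.png',cv2.resize(im[cb[1]:cb[3],cb[0]:cb[2]],None,fx=5,fy=5,interpolation=2))
E
python3 go.py .4313 .003 .2 -16
```

```text
scene blade x [-0.1078  0.0275] z 0.0494
  inside y -0.0021 0.0206
  yel 12 [216.5 289. ] [ 0.5388 -0.1955] 0.145
  yel 25 [226.6 350.5] [ 0.6601 -0.2577] 0.145
  red 12 [235.2 289.9] [ 0.567  -0.1661] 0.145
  red 26 [206.5 349.5] [ 0.6324 -0.2867] 0.144
  white 11 [199.4 297.3] [ 0.5305 -0.2346] 0.145
  white 22 [244.5 340. ] [ 0.6668 -0.218 ] 0.145
  rim ell ((600.393798828125, -227.3142852783203), (121.13875579833984, 121.89895629882812), 55.46198272705078)
  lid ((432.025390625, 2.0709922313690186), (113.6913833618164, 114.9903793334961), 56.191429138183594)
  bar 120 ((429.61602783203125, -18.719276428222656), (129.05796813964844, 92.16256713867188), 79.90070343017578)
  line 8 [0.3801 0.0179]
  line 27 [ 0.4753 -0.0091]
top blade x [-0.0326  0.0283] z 0.0485
  inside y -0.01 0.0164
  yel 5 [385.8 138.4] [ 0.6606 -0.2589] 0.145
  yel 10 [363.5 181.5] [ 0.5391 -0.1964] 0.145
  red 7 [396.3 148.9] [ 0.6317 -0.2875] 0.143
  red 9 [352.7 170.9] [ 0.5679 -0.1669] 0.145
  red 27 [368.3 193.5] [ 0.5062 -0.2093] 0.033
  rim ell ((599.6287841796875, -225.92770385742188), (119.43951416015625, 121.17110443115234), 22.80669403076172)
  lid ((431.26165771484375, 3.591291904449463), (113.17584228515625, 113.5865249633789), 57.96314239501953)
  bar 110 ((424.4151916503906, 0.4160614013671875), (148.75485229492188, 71.19112396240234), 75.68218994140625)
  line 21 [ 0.4737 -0.0095]
  line 19 [0.3881 0.0149]
t 8.57 pos [0.4412 0.1849 0.1816] yaw -4.78 tilt [ 2.e-03  7.e-04 -1.e+00] q6 2.0 F [-0.2  0.7 -0.6] w 0.651592825655618
dxyz [ 0.0054  0.1821 -0.0186] roll 11.22
```

Scraper tip is at block x≈0.028, good. Chopper ≈(0.5998,-0.2269) at 7.1°; lid ≈(0.4316,0.0028) at -15.9°. Go to the lid.

step_arm:
  commands:
    - {"fingers":-0.3,"dx":0.006,"dy":0.182,"dz":0.0,"roll":11.1}
    - {"fingers":-0.3,"dx":0.006,"dy":0.182,"dz":0.0,"roll":11.1}
    - {"fingers":-0.3,"dx":0.006,"dy":0.182,"dz":0.0,"roll":11.1}
    - {"fingers":-0.3,"dx":0.006,"dy":0.182,"dz":0.03,"roll":11.1}
    - {"fingers":-0.3,"dx":0.006,"dy":0.182,"dz":0.07,"roll":11.1}
    - {"fingers":-0.3,"dx":0.006,"dy":0.182,"dz":0.09,"roll":11.1}
    - {"fingers":-0.3,"dx":0.006,"dy":0.182,"dz":0.09,"roll":11.1}

```text
time: 9.45
tool_pos: [0.4276, 0.0029, 0.0869]
tcp_rot: [3.111, -0.434, -0.013]
wrist_force: [0.1, -0.8, -0.2]
width: 0.649
grip_force: 0.0
```

```bash
python3 go.py .4316 .0028 .030 -15.85
```

```text
t 9.45 pos [0.4276 0.0029 0.0869] yaw -15.9 tilt [-8.5e-03  4.0e-04 -1.0e+00] q6 1.8 F [ 0.1 -0.8 -0.2] w 0.6494815321795551
dxyz [ 0.0043 -0.0011  0.0569] roll -0.05
```

step_arm:
  commands:
    - {"fingers":-0.3,"dx":0.003,"dy":-0.001,"dz":0.02,"roll":0}
    - {"fingers":-0.3,"dx":0.003,"dy":-0.001,"dz":0.04,"roll":0}
    - {"fingers":-0.3,"dx":0.003,"dy":-0.001,"dz":0.056,"roll":0}
    - {"fingers":-0.3,"dx":0.003,"dy":-0.001,"dz":0.056,"roll":0}
    - {"fingers":-0.3,"dx":0.003,"dy":-0.001,"dz":0.056,"roll":0}

```text
time: 10.07
tool_pos: [0.4351, 0.003, 0.0352]
tcp_rot: [-3.111, 0.434, -0.001]
wrist_force: [-0.5, -0.2, 0.4]
width: 0.653
grip_force: 0.0
```

```bash
python3 go.py .4316 .0028 .030 -15.85
```

```text
t 10.07 pos [0.4351 0.003  0.0352] yaw -15.87 tilt [ 7.e-04 -0.e+00 -1.e+00] q6 1.8 F [-0.5 -0.2  0.4] w 0.6527878102979304
dxyz [-0.0033  0.0012  0.0052] roll -0.02
```

step_arm:
  commands:
    - {"fingers":-0.3,"dx":-0.003,"dy":0.001,"dz":0.004,"roll":0}
    - {"fingers":-0.3,"dx":-0.003,"dy":0.001,"dz":0.004,"roll":0}
    - {"fingers":1,"dx":-0.003,"dy":0.001,"dz":0.004,"roll":0}
    - {"fingers":1,"dx":-0.003,"dy":0.001,"dz":0.004,"roll":0}
    - {"fingers":1,"dx":-0.003,"dy":0.001,"dz":0.004,"roll":0}
    - {"fingers":1,"dx":-0.003,"dy":0.001,"dz":0.004,"roll":0}
    - {"fingers":1,"dx":-0.003,"dy":0.001,"dz":0.004,"roll":0}
  squeeze: 60

```text
time: 10.95
tool_pos: [0.4319, 0.0028, 0.031]
tcp_rot: [-3.111, 0.434, -0.001]
wrist_force: [0.8, -0.3, 3.8]
width: 0.173
grip_force: 60.3
```

```bash
python3 go.py .4316 .0028 .25 -15.85
```

```text
t 10.95 pos [0.4319 0.0028 0.031 ] yaw -15.88 tilt [ 8.e-04 -1.e-04 -1.e+00] q6 1.8 F [ 0.8 -0.3  3.8] w 0.17305549081904506
dxyz [-2.00e-04  1.00e-04 -2.19e-01] roll -0.03
```

step_arm:
  commands:
    - {"fingers":1,"dx":0,"dy":0,"dz":-0.04,"roll":0}
    - {"fingers":1,"dx":0,"dy":0,"dz":-0.09,"roll":0}
    - {"fingers":1,"dx":0,"dy":0,"dz":-0.15,"roll":0}
    - {"fingers":1,"dx":0,"dy":0,"dz":-0.19,"roll":0}
    - {"fingers":1,"dx":0,"dy":0,"dz":-0.19,"roll":0}

```text
time: 11.58
tool_pos: [0.4339, 0.0028, 0.2243]
tcp_rot: [-3.111, 0.434, -0.012]
wrist_force: [-0.2, 0.3, -2.5]
width: 0.174
grip_force: 59.7
```

```bash
python3 go.py .5998 -.2269 .22 7.1
```

```text
t 11.57 pos [0.4339 0.0028 0.2243] yaw -15.88 tilt [ 7.4e-03 -4.0e-04 -1.0e+00] q6 1.8 F [-0.2  0.3 -2.5] w 0.1742817191525353
dxyz [0.2224 0.1755 0.0056] roll -22.98
```

step_arm:
  commands:
    - {"fingers":1,"dx":0.03,"dy":0.025,"dz":0,"roll":-3}
    - {"fingers":1,"dx":0.07,"dy":0.055,"dz":0,"roll":-7}
    - {"fingers":1,"dx":0.11,"dy":0.087,"dz":0,"roll":-11}
    - {"fingers":1,"dx":0.15,"dy":0.12,"dz":0,"roll":-16}
    - {"fingers":1,"dx":0.19,"dy":0.15,"dz":0.002,"roll":-20}
    - {"fingers":1,"dx":0.2225,"dy":0.1755,"dz":0.004,"roll":-23}
    - {"fingers":1,"dx":0.2225,"dy":0.1755,"dz":0.004,"roll":-23}
    - {"fingers":1,"dx":0.2225,"dy":0.1755,"dz":0.004,"roll":-23}

```text
time: 12.58
tool_pos: [0.5959, -0.226, 0.2139]
tcp_rot: [-3.133, -0.194, 0.007]
wrist_force: [-0.0, 0.6, -0.9]
width: 0.174
grip_force: 59.6
```

```bash
cat > lid.py <<'E'
from m import *
# lid disc and lines while held: disc top height from tool z
s=read_state(); zt=s['tool_pos'][2]-.031+.024; print('disc z',zt.round(4))
C0=np.array([.5998,-.2269,zt])
for n in('scene','top'):
    im,d=grab(n);P=cloud(n,d);H=hsv(im);h,sa,v,z=H[...,0],H[...,1],H[...,2],P[...,2]
    B=np.hypot(P[...,0]-C0[0],P[...,1]-C0[1])<.064
    l=B&(h>100)&(h<125)&(sa>120); wl=B&(sa<90)&(v>130)&(abs(z-zt)<.008)
    w=P[l]; A=np.c_[w[:,:2]-C0[:2],np.ones(len(w))]; print(n,l.sum(),'plane',np.linalg.lstsq(A,w[:,2],rcond=None)[0].round(4))
    c=np.vstack([k[:,0] for k in cv2.findContours((l|wl).astype(np.uint8),0,1)[0]]); hull=cv2.convexHull(c)[:,0]
    q=(ray(n,hull,zt)[:,:2]*1000).astype(np.float32); print('  ell',cv2.fitEllipse(q)[:2] if len(q)>5 else 0,'encl',cv2.minEnclosingCircle(q))
    N,L,S,C=cv2.connectedComponentsWithStats(wl.astype(np.uint8))
    k=[ray(n,C[i],zt)[0,:2] for i in range(1,N) if S[i,4]>3]; print('  lines',np.round(k,4).tolist(),[S[i,4] for i in range(1,N) if S[i,4]>3])
    if len(k)==2: e=k[1]-k[0]; print('  yaw',np.degrees(np.arctan(e[1]/e[0])).round(2))
    else: e=None
    if n=='scene': cv2.imwrite('pics/l%d.png'%int(s['time']*100),cv2.resize(im[220:390,150:300],(600,600*170//150)[:2],interpolation=2)[:600])
E
python3 lid.py;python3 go.py .5998 -.2269 .22 7.1
```

```text
disc z 0.2069
scene 1528 plane [-0.0054 -0.0668  0.21  ]
  ell ((599.5935668945312, -225.98455810546875), (110.34542083740234, 116.33487701416016)) encl ((597.3806762695312, -226.03395080566406), 58.357994079589844)
  lines [[0.639, -0.2199]] [np.int32(51)]
top 469 plane [-0.1074  0.0795  0.2161]
  ell ((595.8148803710938, -224.1156005859375), (112.4886245727539, 114.83949279785156)) encl ((595.7932739257812, -224.50405883789062), 57.77168655395508)
  lines [[0.6451, -0.2204]] [np.int32(13)]
t 12.68 pos [ 0.5963 -0.2256  0.2154] yaw 7.14 tilt [-0.0022  0.0012 -1.    ] q6 1.05 F [-0.6 -0.1 -1. ] w 0.17507593469110913
dxyz [ 0.0033  0.0017 -0.0046] roll 0.04
```

step_arm:
  commands:
    - {"fingers":1,"dx":0.003,"dy":0.0015,"dz":0.01,"roll":0}
    - {"fingers":1,"dx":0.003,"dy":0.0015,"dz":0.026,"roll":0}
    - {"fingers":1,"dx":0.003,"dy":0.0015,"dz":0.026,"roll":0}
    - {"fingers":1,"dx":0.003,"dy":0.0015,"dz":0.026,"roll":0}

```text
time: 13.18
tool_pos: [0.6004, -0.2277, 0.1903]
tcp_rot: [-3.135, -0.195, 0.001]
wrist_force: [0.1, -0.1, -1.7]
width: 0.175
grip_force: 59.6
```

```bash
python3 lid.py;python3 go.py .5998 -.2269 .163 7.1; ls pics
```

```text
disc z 0.1833
scene 1433 plane [-0.0393 -0.036   0.1875]
  ell ((609.2835083007812, -227.95338439941406), (96.6518325805664, 119.16938781738281)) encl ((602.470947265625, -227.9859619140625), 58.48324966430664)
  lines [[0.6434, -0.2217]] [np.int32(47)]
top 438 plane [-0.1275  0.1722  0.1923]
  ell ((599.4846801757812, -226.05508422851562), (113.54946899414062, 114.71295928955078)) encl ((599.9598999023438, -225.73812866210938), 57.77484130859375)
  lines [[0.6508, -0.2219]] [np.int32(13)]
t 13.28 pos [ 0.6009 -0.228   0.1912] yaw 7.12 tilt [ 8.e-04 -3.e-04 -1.e+00] q6 1.05 F [ 0.   0.8 -0. ] w 0.17324865778053633
dxyz [-0.001  -0.0013  0.0282] roll 0.02
cho.png
in2.png
ins.png
l1257.png
l1317.png
scene0.png
scene3.png
top0.png
top3.png
```

step_arm:
  commands:
    - {"fingers":1,"dx":-0.001,"dy":-0.001,"dz":0.005,"roll":0}
    - {"fingers":1,"dx":-0.001,"dy":-0.001,"dz":0.01,"roll":0}
    - {"fingers":1,"dx":-0.001,"dy":-0.001,"dz":0.014,"roll":0}
    - {"fingers":1,"dx":-0.001,"dy":-0.001,"dz":0.018,"roll":0}
    - {"fingers":1,"dx":-0.001,"dy":-0.001,"dz":0.018,"roll":0}

```text
time: 13.9
tool_pos: [0.5992, -0.227, 0.172]
tcp_rot: [-3.135, -0.195, 0.002]
wrist_force: [0.3, -0.8, -0.7]
width: 0.176
grip_force: 59.6
```

```bash
python3 go.py .5998 -.2269 .163 7.1
```

```text
t 13.9 pos [ 0.5992 -0.227   0.172 ] yaw 7.12 tilt [-1.e-03  4.e-04 -1.e+00] q6 1.05 F [ 0.3 -0.8 -0.7] w 0.1758024477340899
dxyz [0.0007 0.     0.009 ] roll 0.02
```

step_arm:
  commands:
    - {"fingers":1,"dx":0.0005,"dy":0,"dz":0.004,"roll":0}
    - {"fingers":1,"dx":0.0005,"dy":0,"dz":0.007,"roll":0}
    - {"fingers":1,"dx":0.0005,"dy":0,"dz":0.009,"roll":0}
    - {"fingers":1,"dx":0.0005,"dy":0,"dz":0.009,"roll":0}
    - {"fingers":1,"dx":0.0005,"dy":0,"dz":0.009,"roll":0}

```text
time: 14.52
tool_pos: [0.6, -0.227, 0.1638]
tcp_rot: [3.135, 0.195, 0.0]
wrist_force: [0.3, 0.2, -0.7]
width: 0.172
grip_force: 59.7
```

```bash
python3 go.py .5998 -.2269 .163 7.1
```

```text
t 14.53 pos [ 0.6    -0.227   0.1638] yaw 7.12 tilt [ 1.e-04 -0.e+00 -1.e+00] q6 1.05 F [ 0.3  0.2 -0.7] w 0.17248007441158061
dxyz [-0.0002 -0.0002  0.0008] roll 0.02
```

Not quite on the rim yet; press down a little further.

step_arm:
  commands:
    - {"fingers":1,"dx":0,"dy":0,"dz":0.001,"roll":0}
    - {"fingers":1,"dx":0,"dy":0,"dz":0.002,"roll":0}
    - {"fingers":1,"dx":0,"dy":0,"dz":0.002,"roll":0}
    - {"fingers":1,"dx":0,"dy":0,"dz":0.002,"roll":0}

```text
time: 15.02
tool_pos: [0.6002, -0.2271, 0.1631]
tcp_rot: [3.135, 0.195, 0.001]
wrist_force: [-3.0, 0.8, 5.2]
width: 0.174
grip_force: 60.6
```

```bash
python3 lid.py; python3 go.py .5998 -.2269 .163 7.1
```

```text
disc z 0.1561
scene 1325 plane [-0.0524 -0.0309  0.1612]
  ell ((603.6165161132812, -227.9717559814453), (120.93476867675781, 121.59261322021484)) encl ((603.1007690429688, -227.9622344970703), 61.31873321533203)
  lines [[0.6373, -0.2374]] [np.int32(286)]
top 379 plane [-0.1128  0.1053  0.1651]
  ell ((597.090576171875, -224.08168029785156), (116.10819244384766, 121.39071655273438)) encl ((598.9464721679688, -223.259521484375), 59.48969268798828)
  lines [[0.6508, -0.2206], [0.6369, -0.1827], [0.5755, -0.1757]] [np.int32(14), np.int32(19), np.int32(35)]
t 15.12 pos [ 0.6002 -0.2271  0.1631] yaw 7.12 tilt [ 8.e-04 -3.e-04 -1.e+00] q6 1.05 F [-3.  -0.7  5. ] w 0.17437163415215998
dxyz [-0.0004 -0.0003  0.0001] roll 0.02
```

```bash
f=$(ls pics/l14*.png pics/l15*.png 2>/dev/null|tail -1); cp $f pics/seat.png; echo $f
```

```text
pics/l1502.png
```

View pics/seat.png

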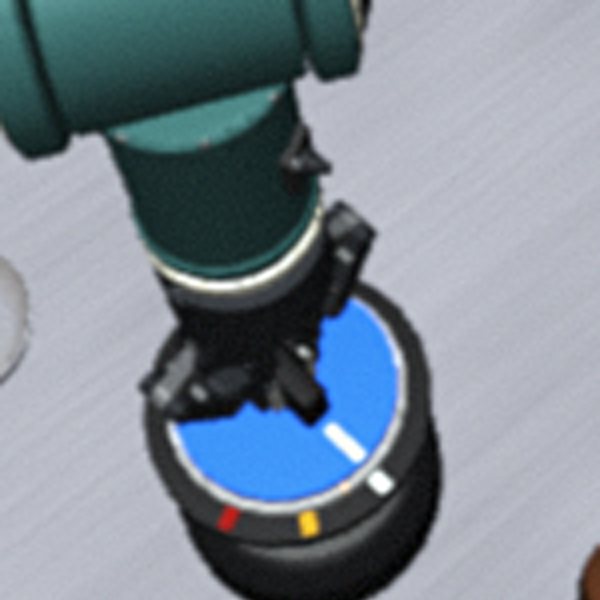

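Seated: contact at the expected height, the lid's white line (345,442) points to the white mark (380,482). Twist clockwise.

step_arm:
  commands:
    - {"fingers":1,"dx":0,"dy":0,"dz":0,"roll":3}
    - {"fingers":1,"dx":0,"dy":0,"dz":0,"roll":8}
    - {"fingers":1,"dx":0,"dy":0,"dz":0,"roll":13}
    - {"fingers":1,"dx":0,"dy":0,"dz":0,"roll":18}
    - {"fingers":1,"dx":0,"dy":0,"dz":0,"roll":23}
    - {"fingers":1,"dx":0,"dy":0,"dz":0,"roll":28}
    - {"fingers":1,"dx":0,"dy":0,"dz":0,"roll":31}
    - {"fingers":1,"dx":0,"dy":0,"dz":0,"roll":31}

```text
time: 16.12
tool_pos: [0.6006, -0.2277, 0.1632]
tcp_rot: [3.073, -0.649, 0.003]
wrist_force: [-1.6, -0.6, 5.2]
width: 0.17
grip_force: 60.7
```

```bash
python3 go.py .5998 -.2269 .163 -27.8
```

```text
t 16.12 pos [ 0.6006 -0.2277  0.1632] yaw -23.84 tilt [ 0.0016 -0.0014 -1.    ] q6 1.59 F [-1.6 -0.6  5.2] w 0.16973335896878497
dxyz [-0.001  -0.0004  0.0002] roll 3.96
```

step_arm:
  commands:
    - {"fingers":1,"dx":-0.0005,"dy":0,"dz":0,"roll":2}
    - {"fingers":1,"dx":-0.0005,"dy":0,"dz":0,"roll":4}
    - {"fingers":1,"dx":-0.0005,"dy":0,"dz":0,"roll":4}
    - {"fingers":1,"dx":-0.0005,"dy":0,"dz":0,"roll":4}
    - {"fingers":1,"dx":-0.0005,"dy":0,"dz":0,"roll":4}

```text
time: 16.75
tool_pos: [0.6004, -0.2277, 0.1631]
tcp_rot: [3.048, -0.756, 0.004]
wrist_force: [-0.9, -1.7, 5.4]
width: 0.174
grip_force: 60.7
```

```bash
python3 go.py .5998 -.2269 .163 -27.8; python3 - <<'E'
from m import *
im,d=grab('scene'); a=cv2.resize(im[220:390,150:300],(500,567),interpolation=2)
im,d=grab('top'); b=cv2.resize(im[140:215,205:260],(300,409),interpolation=2); b=np.vstack([b,np.zeros((158,300,3),np.uint8)])
cv2.imwrite('pics/end.png',np.hstack([a,b]))
E
```

```text
t 16.75 pos [ 0.6004 -0.2277  0.1631] yaw -27.85 tilt [ 0.0024 -0.0019 -1.    ] q6 1.66 F [-0.9 -1.7  5.4] w 0.1738415737123443
dxyz [-0.001  -0.0004  0.0001] roll -0.05
```

View pics/end.png

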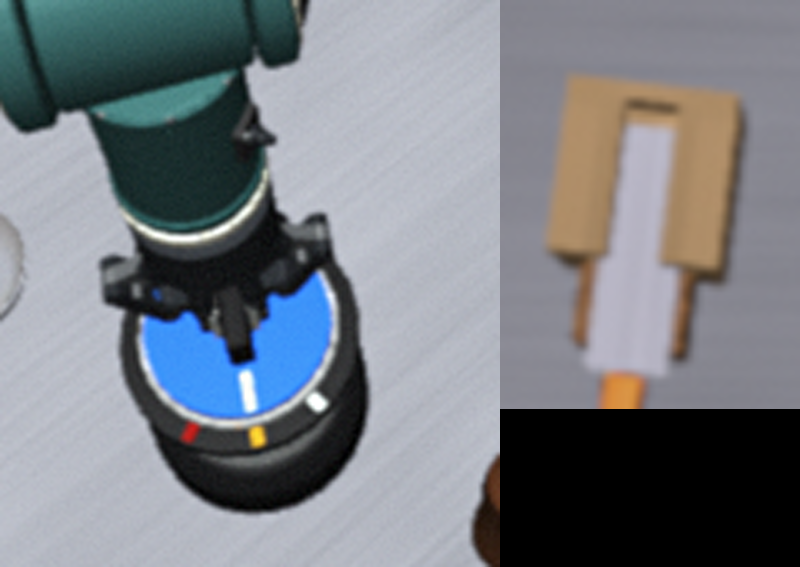

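The lid's white line (248,390) points at the yellow mark (257,437), and the scraper sits straight and deep in the block. Handing in.

```bash
python3 -c "
from workcell import finish_job
print(finish_job())"
```

```text
the job is handed in; nothing more can be done
None
```

I handed the job in: by the last pictures and readings, the scraper is about 75 mm deep and straight in the block's slot, and the gripper is holding the lid at the yellow half-way mark (about 0.61 rad clockwise). The hand-in returned no verdict.

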